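# Fit the newly cast volume knob to the radio and keep it pressed

## Task

The new volume knob for the radio has been cast and the mould is open: take the knob and lift it out of the lower mould half, turn it so that the flat in its bore matches the flat on the radio's D-shaped stem, and push it fully home. Then press it down against the spring and keep holding it down, as for the long press that switches the radio on: finish with the fingers still gripping the knob and the stem still pressed in. Leave the mould halves, nail clipper, pill organizer and vase where they are.

Things in the scene. Friction and masses are not known exactly. Their poses are not given: they have to be found in the camera images.
- knob: Dark grey cast pointer knob, 35 g: round skirt 42 mm across and 15 mm high, on it a grip bar 12 mm thick, 15 mm high (30 mm in all). Origin: centre of the underside; z up its axis, x to the bar's pointed end, y across the bar. It starts upright in the cavity of the lower mould half, skirt top flush with the mould's top face, only the bar standing above.
- knob_grip (a point): Middle of the knob's grip bar, on the axis, 22.5 mm above the underside, 7.5 mm above the skirt (axes as the knob's). The bar runs from x = -19 to +21 mm; its sides are flat and parallel (12 mm apart along y) from x = -19 to +12 mm, then taper to the point.
- knob_point (a point): The top of the pointed end of the bar, 21 mm from the axis towards +x, 30 mm above the underside.
- knob_bore (a point): Centre of the blind end of the knob's bore, on the axis, 12 mm above the underside (axes as the knob's). The D-shaped bore opens in the underside, 12 mm deep, 11.2 mm across its round part, its flat 1.85 mm from the axis on the +x side (the side of the bar's point), 1 mm lead-in round the mouth but none on the flat. With the knob home this point lies on stem_tip.
- stem_tip (a point): Centre of the top end of the radio's bare upright steel D-shaped stem: 10 mm across its round part, flat 1.25 mm from the axis, top 1 mm chamfered. z up the stem, x points out of the flat. The tip is 17 mm above the radio's top, 102 mm above the table. The stem also turns about its axis with the knob (about 0.008 N m).
- stem (a joint): How far the stem is pressed down, m: 0 = up, 0.003 = fully in. A spring pushes it back up: it starts to move at about 2 N and is fully in at about 6 N. With the knob home there are 5 mm under its skirt, 2 mm with the stem fully in.
- radio: Table radio, white housing with wooden cheeks, 95 mm deep (x), 200 wide (y), 85 high with feet, standing firm (cannot be moved). Origin: centre of the underside; the front with speaker cloth faces -x. The stem stands on top at x = 0, y = -50 mm in a round black dial plate; a folded aerial lies along the rear edge (x = +40 mm), up to 10 mm above the top.
- mould: Lower half of a off-white printed two-part mould, 80 x 80 x 22 mm, 200 g, loose, the knob in its round cavity (44 mm across, 15 mm deep, 1 mm play all round; a smaller D-shaped core 10 mm high stands in the knob's bore). Origin: centre of the underside; x as the knob's x at the start. Four locating pins 4 mm high stand on top at x, y = +-32 mm.
- mould_top: Upper mould half set aside, cavity up: off-white block 80 x 80 x 26 mm with a slot for the bar. Bystander. Origin: centre of the underside.
- nail_clipper: Steel nail clipper lying flat, 58 x 13 x 11 mm, long along its x. Bystander. Origin: centre of the underside.
- pill_organizer: Round grey pill organizer, 110 mm across, 28 mm high, seven press-button lids. Bystander. Origin: centre of the underside.
- vase: Empty green glass bud vase, 56 mm across, 120 mm high. Bystander. Origin: centre of the underside.
Not all that is in view belongs to the job. There is more than one size of the knob; the job needs the larger.

How it is judged:
On the way, in this order (a step that is already met when the one before it is completed fails the run):
1. the knob is lifted clear out of the lower mould half in the fingers (z of knob in the frame of mould above 0.035 m and contact force between the fingers and knob above 2 N), for 0.2 s.
2. the knob is fully home on the stem, flat on flat (distance between knob_bore and stem_tip below 0.003 m and angle between the x axis of knob and the x axis of stem_tip, either way round below 0.3 rad and angle between knob's own z axis and vertical below 0.12 rad and x of knob_point in the frame of stem_tip above 0.018 m), for 0.1 s.
At the end, for the whole second after the job is handed in: Knob home on the stem (bore end within 3 mm of the stem tip, flats on the same side within 0.3 rad, upright within 0.12 rad), fingers still holding it (over 2 N) with the stem kept pressed in over 1.8 of its 3 mm; lower mould half flat on the table, vase standing (all of step 2 and value of joint stem above 0.0018 m and contact force between the fingers and knob above 2 N and angle between mould's own z axis and vertical below 0.05 rad and height (world z) of mould below 0.005 m and angle between vase's own z axis and vertical below 0.2 rad); the arm keeps its last pose, push and grip.
It fails at once if a mould half is pushed more than 4 cm from its place (distance of any of mould, mould_top from where it was at the start of the episode above 0.04 m).
It fails at once if the nail clipper, pill organizer or vase is knocked more than 4 cm from its place (distance of any of nail_clipper, pill_organizer, vase from where it was at the start of the episode above 0.04 m).
It also fails if it takes over 45 s, if anything falls off the work surface, if the arm or the gripper's body presses on something with over 40 N, if the wrist force passes 120 N, or if a joint passes its speed limit or range.

## Robot

A 6-joint arm with a two-finger parallel gripper is mounted at the origin on the work surface. World frame = base frame: x ahead of the robot, y to its left, z up, the work surface at z = 0. Lengths are in m, angles in rad, forces in N, time in s.
With the tool pointing down it reaches from about 0.375 to 0.825 m from the base axis. Payload 5.5 kg.
Tool frame: the origin (TCP) lies on the centre line of the jaws, within the pads' length; the fingertips stand 11 mm ahead of it and the grasp point (between the pads) lies 8 mm behind it; z points along the fingers, y is the line along which they close (so a half turn about z gives the same grasp; the last joint's range is limited). The gripper opens to 85 mm and grips with 20 to 120 N. Pads are 22 mm wide; open, the fingers measure 114 mm over their backs; the gripper's body (76 mm by 85 mm) begins 54 mm behind the grasp point. The pads swing forward as they close: fully open they stand 13 mm farther back than shut.
Start: joints at [1.343, 0.314, -0.047, 1.21, 0, 1.571], TCP at [0.135, 0.584, 0.242] pointing down, gripper open.
Joint ranges: [-2.67, 2.67], [-0.69, 1.73], [-1.03, 1.25], [-2.08, 2.16], [-1.42, 1.45], [-3.14, 3.14]. Speed limits (rad/s): [2.39, 2.39, 3.01, 3.14, 3.14, 3.14].

## Interface

Orientations are given as a unit quaternion [w, x, y, z].
In Python, from bench import monitor, vision, ticket gives the robot as it stands. The module is installed in compiled form; this text tells all that it offers.
- The arm moves only by the shell command python3 -m jog 'ROWS' [FORCE]. ROWS is JSON, a list of rows, each an object with "rot": the turn, a rotation vector about the tool's x, y, z in rad, a list of three; "slide": the shift along the tool's x, y, z in cm, a list of three; "hand": the finger opening in cm, from 0 to 8.54. A call has exactly 8 rows; each row shifts and turns the commanded pose from where the row before left it, along the tool's axes as they then stand; what a row does not reach is not made up. A row lasts 1/10 s, in which the tool goes at most 50 mm and 8.59 degrees, less where a joint would pass 70% of its speed; a pose out of reach is approached as far as the arm can. A call with a gripper value outside its range is refused whole. The fingers move at their own pace and stop on an object; FORCE is the grip in N (left out, the last holds). Time passes only in rows, so rows that do not move let the fingers close, or fill a call up. It gives the time, the measured TCP pose, the force, the opening and the grip force at its end, in the units of the state.
- monitor.sense(): the state, without advancing time (a new reading comes with each control period).
- vision.snapshot(name): name is "scene" or "top" or "wrist"; returns the picture (384x512x3 uint8, blue, green, red); there is no depth.
- vision.camera_info(name): a dict with "intrinsics" (3x3 intrinsics, pixels), "rvec" (rotation vector, rad) and "tvec" (3), from world to camera coordinates, as OpenCV has them; the wrist camera has in their place "mount" (4x4, takes a point from camera to tool coordinates, whose origin is the TCP and whose axes are the flange's). Camera axes: x right, y down, z forward; pixel columns grow to the right and rows downward; lengths in m; the calibration is good to about 2 mm. A picture is of the moment at which its call begins: read the wrist's pose just before it. camera_info takes no time and is no camera call.
- ticket.finish_job(): hands the job in; it is judged then, once.
The state is a dict: "time_s": time; "joints": joint angles; "dq": joint speeds; "effort": joint torques, N m; "tool_pos": TCP position; "ee_rot": TCP orientation; "contact_force": force on the tool from outside, world axes, zero at the start; "wrist_torque": the same for the moment, N m; "width": finger opening in m; "grip_force": force on a finger pad.
Only numpy, scipy, OpenCV 4.12 (cv2) and the standard library are available. Lean on these libraries where they do the work, as an engineer would, in place of code of your own. Each camera call takes 0.05 s, during which the arm holds its last target. There are 200 camera calls.

## Working session

There is one attempt and no reset: what is moved stays moved. The work goes in short steps, Python scripts to look and compute and a shell command to move; the robot and the scene stay as the last step left them, time stands still between calls to the robot, and variables do not carry over. Pictures are saved under pics/ and viewed, at most 10 in all, crops included, and the job is handed in when it is done.

```bash
mkdir -p pics
python3 - <<'E'
from bench import monitor, vision
import cv2, numpy as np
s=monitor.sense(); print(s)
for n in("scene","top"):
    im=vision.snapshot(n); cv2.imwrite(f"pics/{n}0.png",im)
    print(n,vision.camera_info(n))
print(vision.camera_info("wrist"))
E
```

```text
{'time_s': 0.0, 'joints': array([ 1.34298690e+00,  3.14232943e-01, -4.80747040e-02,  1.21024886e+00,
       -1.18040598e-05,  1.57079441e+00]), 'dq': array([-0.00151304,  0.00013826, -0.00141808, -0.00021266, -0.00020533,
       -0.00036684]), 'effort': array([-1.15045910e-03, -5.39586282e+01,  3.39753556e+01,  1.91479077e-02,
       -1.60927425e-04,  1.05306304e-05]), 'tool_pos': array([0.13537896, 0.58393141, 0.24143236]), 'ee_rot': array([-9.41666103e-05,  1.13657569e-01,  9.93519593e-01, -8.75055732e-04]), 'contact_force': array([-0.27810614,  0.20323745, -0.06554415]), 'wrist_torque': array([-0.00502964, -0.00936779,  0.00819763]), 'grip_force': 0.0, 'width': 0.08549463851567446}
scene {'intrinsics': array([[380.91663086,   0.        , 257.16977749],
       [  0.        , 380.91663086, 191.62914058],
       [  0.        ,   0.        ,   1.        ]]), 'rvec': array([ 1.33935407,  2.32097083, -0.84002826]), 'tvec': array([ 0.28863548, -0.34503227,  1.21594698])}
top {'intrinsics': array([[383.51871867,   0.        , 257.33710964],
       [  0.        , 383.51871867, 195.11783172],
       [  0.        ,   0.        ,   1.        ]]), 'rvec': array([ 2.17173643, -2.1187581 ,  0.16334914]), 'tvec': array([-0.02043552,  0.5792631 ,  0.86529547])}
{'intrinsics': array([[290.71555335,   0.        , 254.16930533],
       [  0.        , 290.71555335, 194.34659074],
       [  0.        ,   0.        ,   1.        ]]), 'mount': array([[ 2.07530770e-04, -9.63719110e-01, -2.66918405e-01,
         6.71146988e-02],
       [ 9.99999735e-01,  1.38486789e-05,  7.27505017e-04,
        -1.05074057e-03],
       [-6.97414020e-04, -2.66918485e-01,  9.63718857e-01,
        -1.29455289e-01],
       [ 0.00000000e+00,  0.00000000e+00,  0.00000000e+00,
         1.00000000e+00]])}
```

View pics/scene0.png

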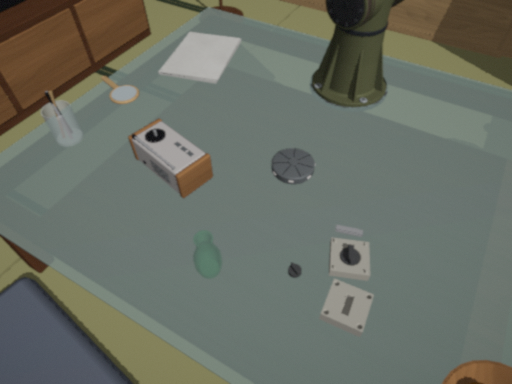

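View pics/top0.png

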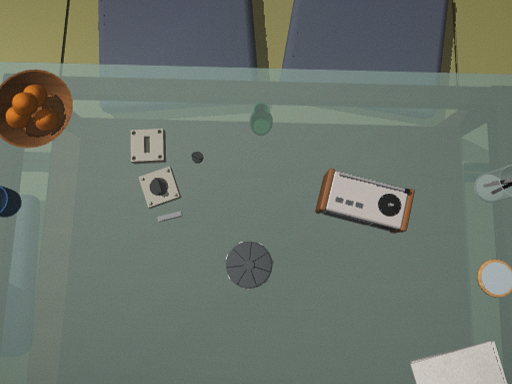

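The top view has two dark knobs. One lies loose at (197,157), about 11 px across. The other sits in the pinned mould half at (159,187), about 20 px across. The one in the mould fits the description: it is larger, in the cavity of the half with the four pins, and the slotted half is at (147,145). The radio's dial plate is at (390,205). I'll confirm this in a crop.

```bash
cat > h.py <<'E'
from bench import monitor, vision
import cv2, numpy as np
from scipy.spatial.transform import Rotation as R
def cam(n,s=None):
    c=vision.camera_info(n); K=c["intrinsics"]
    if n=="wrist":
        s=s or monitor.sense(); q=s["ee_rot"]
        T=np.eye(4); T[:3,:3]=R.from_quat([q[1],q[2],q[3],q[0]]).as_matrix(); T[:3,3]=s["tool_pos"]
        M=T@c["mount"]; return K,M[:3,:3],M[:3,3]
    r=R.from_rotvec(c["rvec"]).as_matrix(); return K,r.T,-r.T@c["tvec"]
def ray(C,p,z):
    K,A,o=C; p=np.atleast_2d(p).astype(float)
    d=(np.c_[p,np.ones(len(p))]@np.linalg.inv(K).T)@A.T
    return o+d*((z-o[2])/d[:,2])[:,None]
def proj(C,P):
    K,A,o=C; x=(np.atleast_2d(P)-o)@A@K.T; return x[:,:2]/x[:,2:]
E
python3 - <<'E'
from h import *
im=cv2.imread("pics/top0.png"); C=cam("top")
for n,p,z in [("knob",(159,187),.037),("small",(197,157),.02),("moultop",(147,145),.026),("clip",(169,216),.01),("pill",(249,264),.028),("vase",(261,123),.06),("dial",(390,205),.085),("stem",(390,205),.102)]: print(n,ray(C,p,z)[0].round(3))
a=cv2.resize(im[130:230,115:215],(400,400),interpolation=3);b=cv2.resize(im[155:255,310:430][:, :],(480,400),interpolation=3)
cv2.imwrite("pics/crop1.png",np.hstack([a,b])[:, :800])
E
```

```text
knob [0.594 0.229 0.037]
small [0.674 0.145 0.02 ]
moultop [0.7   0.268 0.026]
clip [0.528 0.208 0.01 ]
pill [0.418 0.009 0.028]
vase [ 0.752 -0.011  0.06 ]
dial [ 0.558 -0.306  0.085]
stem [ 0.556 -0.3    0.102]
```

View pics/crop1.png

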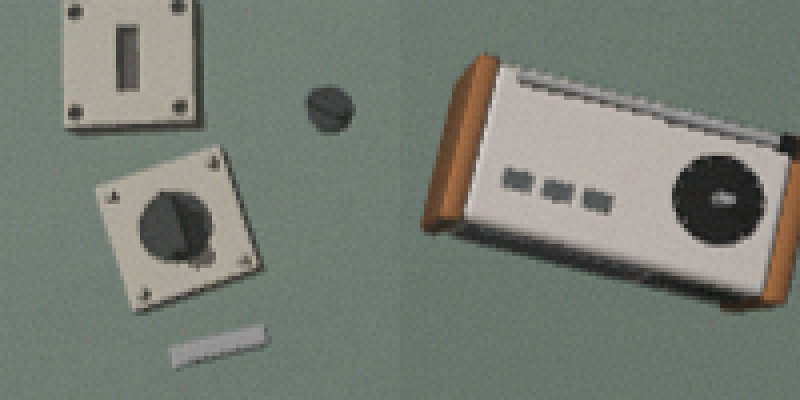

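Confirmed: the larger knob is the one in the pinned mould half, with its bar about 16° off world x. The loose one is the small decoy. Next I move above the mould for a wrist view.

```bash
python3 -m jog '[{"slide":[-4.05,-1.86,0],"rot":[0,0,0],"hand":8.5},{"slide":[-4.05,-1.86,0],"rot":[0,0,0],"hand":8.5},{"slide":[-4.05,-1.86,0],"rot":[0,0,0],"hand":8.5},{"slide":[-4.05,-1.86,0],"rot":[0,0,0],"hand":8.5},{"slide":[-4.05,-1.86,0],"rot":[0,0,0],"hand":8.5},{"slide":[-4.05,-1.86,0],"rot":[0,0,0],"hand":8.5},{"slide":[-4.05,-1.86,0],"rot":[0,0,0],"hand":8.5},{"slide":[-4.05,-1.86,0],"rot":[0,0,0],"hand":8.5}]'
python3 -m jog '[{"slide":[-4.05,-1.86,1],"rot":[0,0,0],"hand":8.5},{"slide":[-4.05,-1.86,1],"rot":[0,0,0],"hand":8.5},{"slide":[-4.05,-1.86,1],"rot":[0,0,0],"hand":8.5},{"slide":[-4.05,-1.86,1],"rot":[0,0,0],"hand":8.5},{"slide":[-4.05,-1.86,1],"rot":[0,0,-0.13],"hand":8.5},{"slide":[0,0,2],"rot":[0,0,-0.13],"hand":8.5},{"slide":[0,0,2],"rot":[0,0,-0.13],"hand":8.5},{"slide":[0,0,0],"rot":[0,0,-0.13],"hand":8.5}]'
python3 - <<'E'
from h import *
s=monitor.sense(); im=vision.snapshot("wrist"); cv2.imwrite("pics/w1.png",im)
import pickle; pickle.dump(s,open("s1.pkl","wb")); print(s["tool_pos"],s["joints"],s["ee_rot"],s["time_s"])
E
```

```text
time_s: 0.9
tool_pos: [0.4186, 0.3649, 0.242]
ee_rot: [-0.0, 0.114, 0.994, -0.0]
contact_force: [0.2, 0.7, 0.0]
width: 0.0846
grip_force: 0.0
time_s: 1.7
tool_pos: [0.5918, 0.2285, 0.1483]
ee_rot: [-0.003, -0.148, 0.989, -0.001]
contact_force: [-1.2, -0.8, 0.2]
width: 0.085
grip_force: 0.0
[0.59184098 0.22851432 0.14832053] [ 3.68442791e-01  4.31604114e-01 -9.54108755e-02  1.05009916e+00
  6.01711933e-05  7.20275096e-02] [-3.08917799e-03 -1.47664829e-01  9.89032415e-01 -6.60732868e-04] 1.7
```

View pics/w1.png

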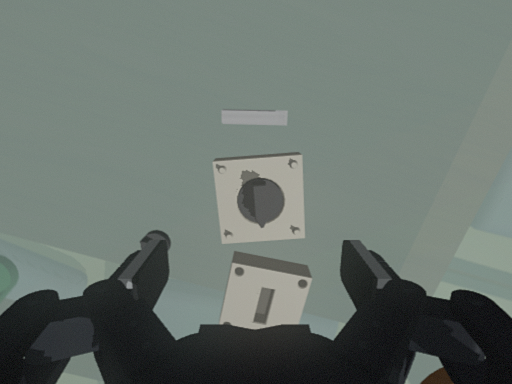

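The wrist view shows the knob in the mould at (262,200), its pointed end down at (262,226). So knob +x is opposite tool +x. The fingers straddle it at rows 240-300. Now I measure the mould top face and the knob outline.

Run:
```python
from h import *
import pickle; s=pickle.load(open("s1.pkl","rb")); C=cam("wrist",s); im=cv2.imread("pics/w1.png")
roi=np.zeros(im.shape[:2],np.uint8); roi[146:250,205:315]=255
g=cv2.cvtColor(im,cv2.COLOR_BGR2GRAY)
print(im[175,285],im[154,260],im[130,260],im[200,250],im[200,268],im[200,258])
# mould face: bright
m=((im[:,:,2]>140)&(roi>0)).astype(np.uint8)
c=max(cv2.findContours(m,0,2)[0],key=cv2.contourArea)
r=cv2.minAreaRect(ray(C,c[:,0],.022)[:,:2].astype(np.float32)); print("mould",r)
# skirt: dark disc on z=.022
k=((g<100)&(roi>0)).astype(np.uint8); k=cv2.morphologyEx(k,cv2.MORPH_OPEN,np.ones((5,5)))
c=max(cv2.findContours(k,0,2)[0],key=cv2.contourArea)
W=ray(C,c[:,0],.022)[:,:2]; print("cavity",cv2.minEnclosingCircle(W.astype(np.float32)),cv2.boundingRect(c))
q=s["ee_rot"]; A=R.from_quat([q[1],q[2],q[3],q[0]]).as_matrix(); print("toolx yaw",np.degrees(np.arctan2(A[1,0],A[0,0])))
a=cv2.resize(im[150:250,205:315],None,fx=5,fy=5,interpolation=2); cv2.imwrite("pics/c2.png",cv2.convertScaleAbs(a,alpha=1.4))
```

```text
[158 169 171] [123 130 119] [129 135 123] [65 68 68] [86 88 87] [88 89 87]
mould ((0.5988930463790894, 0.23517678678035736), (0.07963094115257263, 0.0800439715385437), 21.342538833618164)
cavity ((0.5993983745574951, 0.23466163873672485), 0.02265399880707264) (238, 178, 46, 47)
toolx yaw -163.01673759514793
```

View pics/c2.png

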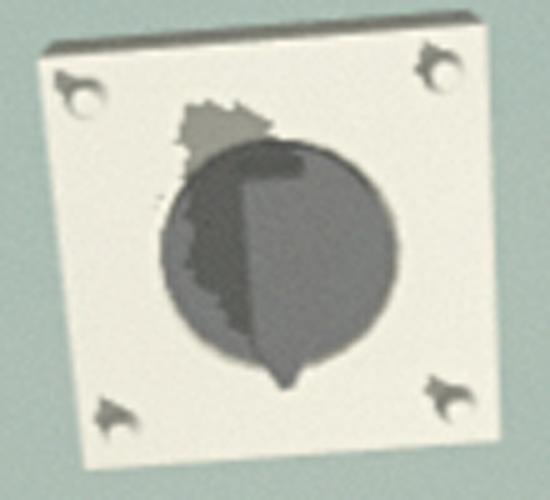

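```bash
python3 -m jog '[{"slide":[0,0,0],"rot":[0,0,-0.075],"hand":4},{"slide":[-0.4,0.18,2],"rot":[0,0,0],"hand":4},{"slide":[-0.4,0.17,2],"rot":[0,0,0],"hand":4},{"slide":[0,0,2],"rot":[0,0,0],"hand":4},{"slide":[0,0,2],"rot":[0,0,0],"hand":4},{"slide":[0,0,0.8],"rot":[0,0,0],"hand":4},{"slide":[0,0,0],"rot":[0,0,0],"hand":4},{"slide":[0,0,0],"rot":[0,0,0],"hand":4}]' 60
python3 - <<'E'
from h import *
s=monitor.sense(); im=vision.snapshot("wrist"); cv2.imwrite("pics/w3.png",im[120:384,100:420])
q=s["ee_rot"]; A=R.from_quat([q[1],q[2],q[3],q[0]]).as_matrix(); print(s["tool_pos"],"toolx yaw",np.degrees(np.arctan2(A[1,0],A[0,0])),A[:,2])
C=cam("wrist",s); g=cv2.cvtColor(im,cv2.COLOR_BGR2GRAY)
print(proj(C,[[.599,.235,.022],[.599,.235,.037]]))
E
```

```text
time_s: 2.55
tool_pos: [0.6004, 0.2364, 0.0651]
ee_rot: [0.0, -0.182, 0.983, 0.0]
contact_force: [0.7, -0.3, 0.4]
width: 0.0402
grip_force: 0.0
[0.60044269 0.23638248 0.06508161] toolx yaw -158.9998168550026 [ 7.42991863e-04  2.97130234e-04 -9.99999680e-01]
[[254.59935216 221.85532152]
 [254.66293252 231.10390521]]
```

View pics/w3.png

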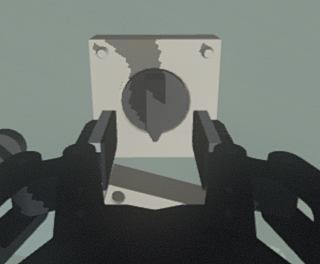

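The fingers are aligned and centred on the knob (crop 155,100). I descend and close.

```bash
python3 -m jog '[{"slide":[0.2,-0.08,1],"rot":[0,0,0],"hand":4},{"slide":[0,0,1],"rot":[0,0,0],"hand":4},{"slide":[0,0,0.9],"rot":[0,0,0],"hand":4},{"slide":[0,0,0],"rot":[0,0,0],"hand":2},{"slide":[0,0,0],"rot":[0,0,0],"hand":0},{"slide":[0,0,0],"rot":[0,0,0],"hand":0},{"slide":[0,0,0],"rot":[0,0,0],"hand":0},{"slide":[0,0,0],"rot":[0,0,0],"hand":0}]' 60
python3 -m jog '[{"slide":[0,0,0],"rot":[0,0,0],"hand":0},{"slide":[0,0,0],"rot":[0,0,0],"hand":0},{"slide":[0,0,0],"rot":[0,0,0],"hand":0},{"slide":[0,0,0],"rot":[0,0,0],"hand":0},{"slide":[0,0,0],"rot":[0,0,0],"hand":0},{"slide":[0,0,0],"rot":[0,0,0],"hand":0},{"slide":[0,0,0],"rot":[0,0,0],"hand":0},{"slide":[0,0,0],"rot":[0,0,0],"hand":0}]'
```

```text
time_s: 3.4
tool_pos: [0.5984, 0.2349, 0.0354]
ee_rot: [-0.0, -0.183, 0.983, 0.0]
contact_force: [-1.4, -0.6, -0.5]
width: 0.0105
grip_force: 60.3
time_s: 4.2
tool_pos: [0.5984, 0.2348, 0.0354]
ee_rot: [-0.0, -0.183, 0.983, 0.0]
contact_force: [-1.0, 0.3, 1.0]
width: 0.0102
grip_force: 60.4
```

```bash
python3 -m jog '[{"slide":[0,0,-0.5],"rot":[0,0,0],"hand":0},{"slide":[0,0,-0.5],"rot":[0,0,0],"hand":0},{"slide":[0,0,-0.5],"rot":[0,0,0],"hand":0},{"slide":[0,0,-1.5],"rot":[0,0,0],"hand":0},{"slide":[0,0,-3],"rot":[0,0,0],"hand":0},{"slide":[0,0,-3],"rot":[0,0,0],"hand":0},{"slide":[0,0,-3],"rot":[0,0,0],"hand":0},{"slide":[0,0,-3],"rot":[0,0,0],"hand":0}]'
python3 - <<'E'
from h import *
s=monitor.sense(); im=vision.snapshot("wrist"); cv2.imwrite("pics/w4.png",im)
cv2.imwrite("pics/w4c.png",cv2.convertScaleAbs(cv2.resize(im[130:330,150:370],None,fx=2.5,fy=2.5,interpolation=2),alpha=1.8))
E
```

```text
time_s: 5.0
tool_pos: [0.5987, 0.2346, 0.1881]
ee_rot: [0.001, -0.183, 0.983, -0.0]
contact_force: [0.7, 0.4, 0.0]
width: 0.0104
grip_force: 60.4
```

View pics/w4c.png

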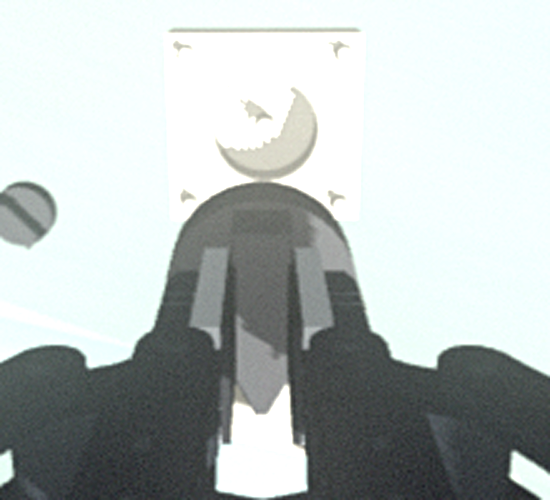

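The knob is held, its point toward tool −x (262,410 in the crop). The mould at (265,125) is empty and hasn't moved. I carry it to the radio, keeping the stem on the tool +x side so the knob doesn't hide it.

```bash
python3 -m jog '[{"slide":[1.34,-3.72,0],"rot":[0,0,0],"hand":0},{"slide":[1.34,-3.72,0],"rot":[0,0,0],"hand":0},{"slide":[1.34,-3.72,0],"rot":[0,0,0],"hand":0},{"slide":[1.34,-3.72,0],"rot":[0,0,0],"hand":0},{"slide":[1.34,-3.72,0],"rot":[0,0,0],"hand":0},{"slide":[1.34,-3.72,0],"rot":[0,0,0],"hand":0},{"slide":[1.34,-3.72,0],"rot":[0,0,0],"hand":0},{"slide":[1.34,-3.72,0],"rot":[0,0,0],"hand":0}]'
python3 -m jog '[{"slide":[1.34,-3.72,0],"rot":[0,0,0],"hand":0},{"slide":[1.34,-3.72,0],"rot":[0,0,0],"hand":0},{"slide":[1.34,-3.72,0],"rot":[0,0,0],"hand":0},{"slide":[1.34,-3.72,0],"rot":[0,0,0],"hand":0},{"slide":[1.34,-3.72,0],"rot":[0,0,0],"hand":0},{"slide":[0,0,0.5],"rot":[0,0,0],"hand":0},{"slide":[0,0,0.5],"rot":[0,0,0],"hand":0},{"slide":[0,0,0],"rot":[0,0,0],"hand":0}]'
python3 - <<'E'
from h import *
import pickle
s=monitor.sense(); im=vision.snapshot("wrist"); cv2.imwrite("pics/w5.png",im); pickle.dump(s,open("s5.pkl","wb"))
C=cam("wrist",s); p=proj(C,[[.556,-.3,.102]])[0]; print(p,s["tool_pos"],s["joints"])
u,v=np.clip(p.astype(int),45,[466,338]); c=cv2.resize(im[v-45:v+45,u-45:u+45],(384,384),interpolation=2); cv2.imwrite("pics/w5b.png",np.hstack([cv2.resize(im,(416,384)),c]));print(u,v)
E
```

```text
time_s: 5.85
tool_pos: [0.6054, -0.0834, 0.1867]
ee_rot: [0.001, -0.183, 0.983, -0.0]
contact_force: [0.9, -0.1, -0.4]
width: 0.0099
grip_force: 60.4
time_s: 6.65
tool_pos: [0.6089, -0.2782, 0.1748]
ee_rot: [-0.001, -0.183, 0.983, 0.001]
contact_force: [-0.8, 0.5, 0.5]
width: 0.0101
grip_force: 60.4
[253.60812334 129.965887  ] [ 0.60889125 -0.27820778  0.17476211] [-4.28719011e-01  4.76275053e-01  3.54638914e-02  1.13142798e+00
  2.81628696e-04 -7.96452567e-01]
253 129
```

View pics/w5b.png

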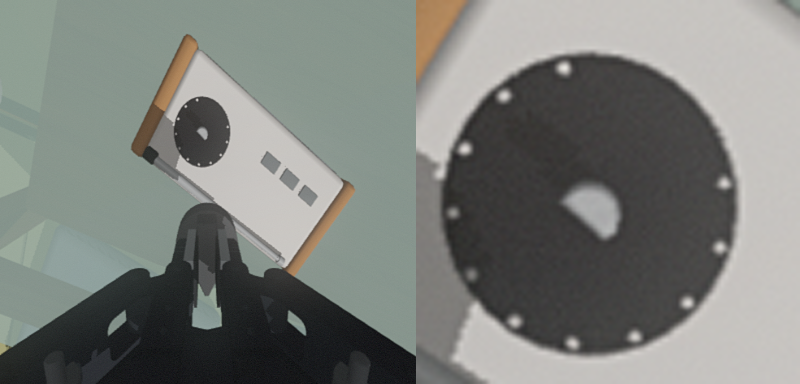

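The wrist view shows the stem's bright D at about (294,133) in the full picture, its flat facing lower-left. The ringed dial is around it. I measure both, plus the knob's offset in the tool.

```bash
python3 - <<'E'
from h import *
import pickle
s=pickle.load(open("s5.pkl","rb")); im=cv2.imread("pics/w5.png"); C=cam("wrist",s); g=cv2.cvtColor(im,cv2.COLOR_BGR2GRAY)
u0,v0=208,84
G=cv2.resize(g[84:174,208:298],None,fx=8,fy=8,interpolation=2)
m=(G>105).astype(np.uint8)
n,l,st,ce=cv2.connectedComponentsWithStats(m)
for i in range(1,n):
    print(st[i],ce[i].round())if st[i,4]>600 else 0
i=min((i for i in range(1,n) if st[i,4]>1500),key=lambda i:abs(ce[i]-[337,404]).sum())
c=max(cv2.findContours((l==i).astype(np.uint8),0,1)[0],key=cv2.contourArea)[:,0]
px=(c+.5)/8-.5+[u0,v0]
W=ray(C,px,.102)[:,:2]; hull=cv2.convexHull((W*1e3).astype(np.float32))[:,0]
print("hull area mm2",cv2.contourArea(hull),"minrect",cv2.minAreaRect(hull),"enc",cv2.minEnclosingCircle(hull))
e=np.roll(hull,-1,0)-hull; L=np.hypot(*e.T); j=np.argsort(-L)[:4]
for k in j: print("edge",L[k],hull[k],e[k],np.degrees(np.arctan2(e[k][1],e[k][0])))
# dark dial
d=((G<85)).astype(np.uint8); d=cv2.morphologyEx(d,cv2.MORPH_CLOSE,np.ones((60,60)))
n,l,st,ce=cv2.connectedComponentsWithStats(d); i=1+np.argmax(st[1:,4])
c=max(cv2.findContours((l==i).astype(np.uint8),0,1)[0],key=cv2.contourArea)[:,0]; px=(c+.5)/8-.5+[u0,v0]
for z in(.085,.087): print("dial",z,cv2.fitEllipse((ray(C,px,z)[:,:2]*1e3).astype(np.float32)))
# knob skirt in tool frame
q=s["ee_rot"];A=R.from_quat([q[1],q[2],q[3],q[0]]).as_matrix();t=s["tool_pos"]
print("toolx yaw",np.degrees(np.arctan2(A[1,0],A[0,0])), "tilt",A[:,2])
for dx in(-2,0,2):
  f=lambda x,y,z:proj(C,t+A@(np.array([x+dx,y,z])/1e3))[0].round(1)
  print(dx,"pred arc top",f(21,0,13.4),"bottom",f(21,0,28.4),"bar end top",f(-21,0,-1.6),f(19,0,-1.6))
E
python3 - <<'E'
import cv2
im=cv2.imread("pics/w5.png");print(im[190:215:1,254].mean(1).round())
cv2.imwrite("pics/w5k.png",cv2.convertScaleAbs(cv2.resize(im[190:310,194:314],(600,600),interpolation=2),alpha=2))
E
```

```text
[     0      0    720    720 272090] [397. 334.]
[262 114  29  28 628] [277. 128.]
[ 275  347  108  101 6859] [336. 391.]
[   0  675   74   45 1899] [ 26. 703.]
hull area mm2 49.2975050508976 minrect ((558.2503051757812, -301.76617431640625), (9.676228523254395, 6.2723259925842285), 69.1742172241211) enc ((559.8418579101562, -302.3717956542969), 4.910475730895996)
edge 7.4125786 [ 559.68085 -306.8266 ] [2.635376  6.9282837] 69.17422
edge 2.0002017 [ 560.5908 -297.5325] [-1.9882812 -0.2180481] -173.74158
edge 1.6228943 [ 557.8213  -298.05267] [-1.3571777  -0.88986206] -146.7483
edge 1.2854651 [ 555.1534 -301.0868] [-0.2218628 -1.2661743] -99.93864
dial 0.085 ((560.0570678710938, -302.8626403808594), (50.11521530151367, 50.38685989379883), 48.5414924621582)
dial 0.087 ((559.9307861328125, -302.8717041015625), (49.65811538696289, 49.927284240722656), 48.541839599609375)
toolx yaw -158.93040246016412 tilt [-1.19515953e-03  8.55925926e-04 -9.99998919e-01]
-2 pred arc top [256.3 211.4] bottom [256.  202.8] bar end top [256.3 299.4] [256.5 225.7]
0 pred arc top [256.3 207.7] bottom [256.1 199.5] bar end top [256.3 296. ] [256.5 221.8]
2 pred arc top [256.3 204. ] bottom [256.1 196.1] bar end top [256.3 292.6] [256.5 217.7]
[197. 192. 159. 128. 125. 119. 111. 132. 147. 159. 170. 170. 129.  74.
  68.  69.  68.  70.  69.  68.  70.  75.  70.  73.  68.]
```

View pics/w5k.png

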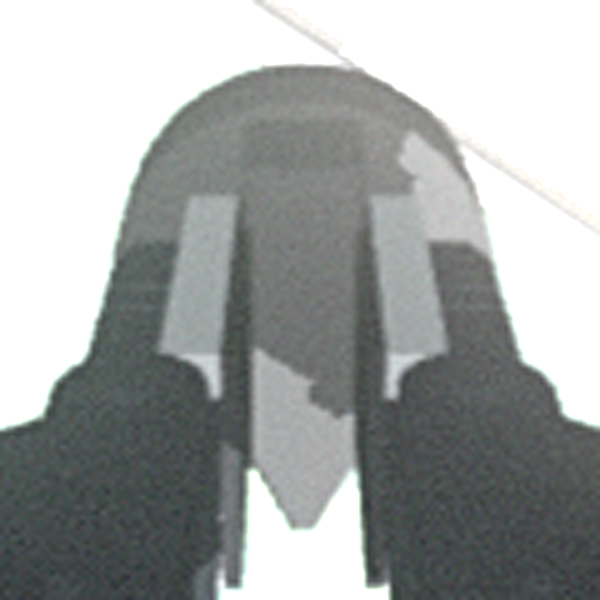

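All sizes agree: D 9.7 × 6.3 mm, dial 50 mm. The stem axis is at about (0.560, −0.3025) with its flat at yaw −20.8°, so the tool turns +0.731 about z. I turn, then measure the stem again at the final yaw so that the camera's bias cancels out.

```bash
python3 -m jog '[{"slide":[0,0,0],"rot":[0,0,0.1462],"hand":0},{"slide":[0,0,0],"rot":[0,0,0.1462],"hand":0},{"slide":[0,0,0],"rot":[0,0,0.1462],"hand":0},{"slide":[0,0,0],"rot":[0,0,0.1462],"hand":0},{"slide":[0,0,0],"rot":[0,0,0.1462],"hand":0},{"slide":[-0.9,-2,0],"rot":[0,0,0],"hand":0},{"slide":[-0.9,-2,0],"rot":[0,0,0],"hand":0},{"slide":[0,0,0],"rot":[0,0,0],"hand":0}]'
cat > stem.py <<'E'
from h import *
def stem(tag):
    s=monitor.sense(); im=vision.snapshot("wrist"); cv2.imwrite(f"pics/{tag}.png",im); C=cam("wrist",s); g=cv2.cvtColor(im,cv2.COLOR_BGR2GRAY)
    u0,v0=(proj(C,[[.56,-.3025,.102]])[0]-45).astype(int)
    G=cv2.resize(g[v0:v0+90,u0:u0+90],None,fx=8,fy=8,interpolation=2)
    n,l,st,ce=cv2.connectedComponentsWithStats((G>105).astype(np.uint8))
    i=min((i for i in range(1,n) if 3000<st[i,4]<15000),key=lambda i:abs(ce[i]-360).sum())
    c=max(cv2.findContours((l==i).astype(np.uint8),0,1)[0],key=cv2.contourArea)[:,0]
    h=cv2.convexHull((ray(C,(c+.5)/8-.5+[u0,v0],.102)[:,:2]*1e3).astype(np.float32))[:,0]
    r=cv2.minAreaRect(h); e=np.roll(h,-1,0)-h; k=np.argmax(np.hypot(*e.T))
    nn=np.array([e[k][1],-e[k][0]])/np.hypot(*e[k])
    if (h[k]-r[0])@nn<0: nn=-nn
    ax=np.array(r[0])+1.875*nn
    q=s["ee_rot"];A=R.from_quat([q[1],q[2],q[3],q[0]]).as_matrix();t=s["tool_pos"]
    print("rect",r[1],"edge",np.hypot(*e[k]),"axis",ax,"flat yaw",np.degrees(np.arctan2(nn[1],nn[0])))
    print("tcp",t,"toolx yaw",np.degrees(np.arctan2(A[1,0],A[0,0])),"stem in tool mm",(A.T@(np.r_[ax/1e3,.102]-t)*1e3).round(2))
    d=cv2.morphologyEx((G<85).astype(np.uint8),cv2.MORPH_CLOSE,np.ones((60,60)))
    n,l,st,ce=cv2.connectedComponentsWithStats(d); i=1+np.argmax(st[1:,4])
    c=max(cv2.findContours((l==i).astype(np.uint8),0,1)[0],key=cv2.contourArea)[:,0]
    print("dial",cv2.fitEllipse((ray(C,(c+.5)/8-.5+[u0,v0],.086)[:,:2]*1e3).astype(np.float32)))
E
python3 -c "from stem import *; stem('w6')"
```

```text
time_s: 7.5
tool_pos: [0.6125, -0.3238, 0.1757]
ee_rot: [0.0, 0.181, 0.983, -0.001]
contact_force: [0.3, -0.1, 0.2]
width: 0.0101
grip_force: 60.4
rect (9.81821060180664, 6.141499042510986) edge 3.5904734 axis [ 560.06999683 -302.39553624] flat yaw -20.842064
tcp [ 0.61247134 -0.32381895  0.17571274] toolx yaw 159.14500935144042 stem in tool mm [56.67  1.44 73.65]
dial ((559.9491577148438, -302.7027587890625), (49.774696350097656, 49.978363037109375), 74.56732940673828)
```

The stem reads the same at both yaws (within 0.3 mm), so camera bias is negligible. The knob axis sits about 0.9 mm toward −x and 0.5 mm toward −y in the tool. I move over the stem and down to just above the tip.

```bash
python3 -m jog '[{"slide":[2,0.06,0],"rot":[0,0,0],"hand":0},{"slide":[2,0.06,0],"rot":[0,0,0],"hand":0},{"slide":[1.75,0.06,0],"rot":[0,0,0],"hand":0},{"slide":[0,0,1],"rot":[0,0,0],"hand":0},{"slide":[0,0,1],"rot":[0,0,0],"hand":0},{"slide":[0,0,1],"rot":[0,0,0],"hand":0},{"slide":[0,0,0.8],"rot":[0,0,0],"hand":0},{"slide":[0,0,0],"rot":[0,0,0],"hand":0}]'
python3 -c "
from h import *
s=monitor.sense();q=s['ee_rot'];A=R.from_quat([q[1],q[2],q[3],q[0]]).as_matrix();t=s['tool_pos'];print(t,np.degrees(np.arctan2(A[1,0],A[0,0])),(A.T@(np.array([.56005,-.3025,.102])-t)*1e3).round(2))"
```

```text
time_s: 8.35
tool_pos: [0.5583, -0.3003, 0.1351]
ee_rot: [-0.001, 0.181, 0.984, 0.001]
contact_force: [0.2, -0.4, -0.8]
width: 0.0101
grip_force: 60.3
[ 0.55830967 -0.30026763  0.1351019 ] 159.17003351777282 [-2.52 -1.48 33.09]
```

```bash
python3 -m jog '[{"slide":[-0.16,-0.1,0],"rot":[0,0,0],"hand":0},{"slide":[0,0,0],"rot":[0,0,0],"hand":0},{"slide":[0,0,0],"rot":[0,0,0],"hand":0},{"slide":[0,0,0],"rot":[0,0,0],"hand":0},{"slide":[0,0,0],"rot":[0,0,0],"hand":0},{"slide":[0,0,0],"rot":[0,0,0],"hand":0},{"slide":[0,0,0],"rot":[0,0,0],"hand":0},{"slide":[0,0,0],"rot":[0,0,0],"hand":0}]'
python3 -c "
from h import *
s=monitor.sense();q=s['ee_rot'];A=R.from_quat([q[1],q[2],q[3],q[0]]).as_matrix();t=s['tool_pos'];print(t,np.degrees(np.arctan2(A[1,0],A[0,0])),(A.T@(np.array([.56005,-.3025,.102])-t)*1e3).round(2))"
```

```text
time_s: 9.15
tool_pos: [0.5601, -0.3023, 0.1373]
ee_rot: [0.0, 0.181, 0.983, -0.0]
contact_force: [-0.2, -0.1, -0.7]
width: 0.0101
grip_force: 60.3
[ 0.56007137 -0.30234283  0.13734623] 159.1545952175605 [-3.000e-02 -1.500e-01  3.535e+01]
```

```bash
python3 -m jog '[{"slide":[0.09,0.035,0],"rot":[0,0,0],"hand":0},{"slide":[0,0,0.3],"rot":[0,0,0],"hand":0},{"slide":[0,0,0.2],"rot":[0,0,0],"hand":0},{"slide":[0,0,0.15],"rot":[0,0,0],"hand":0},{"slide":[0,0,0.1],"rot":[0,0,0],"hand":0},{"slide":[0,0,0.1],"rot":[0,0,0],"hand":0},{"slide":[0,0,0],"rot":[0,0,0],"hand":0},{"slide":[0,0,0],"rot":[0,0,0],"hand":0}]'
cat > st.py <<'E'
from h import *
s=monitor.sense();q=s['ee_rot'];A=R.from_quat([q[1],q[2],q[3],q[0]]).as_matrix();t=s['tool_pos'];print(t,np.degrees(np.arctan2(A[1,0],A[0,0])),(A.T@(np.array([.56005,-.3025,.102])-t)*1e3).round(2),"F tool",(A.T@s['contact_force']).round(1),"T",s['wrist_torque'].round(2))
E
python3 st.py
```

```text
time_s: 9.95
tool_pos: [0.5594, -0.3017, 0.1288]
ee_rot: [-0.0, 0.181, 0.984, -0.0]
contact_force: [-0.7, 0.4, 0.3]
width: 0.01
grip_force: 60.4
[ 0.55936406 -0.3016746   0.12880457] 159.15600049340483 [-0.94 -0.53 26.8 ] F tool [ 0.8  0.1 -0.3] T [ 0. -0.  0.]
```

```bash
python3 -m jog '[{"slide":[0,0,0.08],"rot":[0,0,0],"hand":0},{"slide":[0,0,0.08],"rot":[0,0,0],"hand":0},{"slide":[0,0,0.08],"rot":[0,0,0],"hand":0},{"slide":[0,0,0.08],"rot":[0,0,0],"hand":0},{"slide":[0,0,0.08],"rot":[0,0,0],"hand":0},{"slide":[0,0,0],"rot":[0,0,0],"hand":0},{"slide":[0,0,0],"rot":[0,0,0],"hand":0},{"slide":[0,0,0],"rot":[0,0,0],"hand":0}]'; python3 st.py
```

```text
time_s: 10.75
tool_pos: [0.5589, -0.3015, 0.1243]
ee_rot: [-0.001, 0.181, 0.983, 0.0]
contact_force: [-1.8, 1.1, 0.8]
width: 0.0102
grip_force: 60.4
[ 0.55889691 -0.30148499  0.12426177] 159.1524264877401 [-1.46 -0.54 22.26] F tool [ 2.1  0.4 -0.8] T [ 0.19  0.39 -0.01]
```

It's entering: about 6 mm engaged, with 2 N sideways along +x. I ease it +x and go on down.

```bash
python3 -m jog '[{"slide":[0.05,0,0],"rot":[0,0,0],"hand":0},{"slide":[0,0,0.08],"rot":[0,0,0],"hand":0},{"slide":[0,0,0.08],"rot":[0,0,0],"hand":0},{"slide":[0,0,0.08],"rot":[0,0,0],"hand":0},{"slide":[0,0,0.08],"rot":[0,0,0],"hand":0},{"slide":[0,0,0.08],"rot":[0,0,0],"hand":0},{"slide":[0,0,0],"rot":[0,0,0],"hand":0},{"slide":[0,0,0],"rot":[0,0,0],"hand":0}]'; python3 st.py
```

```text
time_s: 11.55
tool_pos: [0.5588, -0.3015, 0.1206]
ee_rot: [-0.0, 0.181, 0.984, 0.0]
contact_force: [-1.7, 1.3, 0.0]
width: 0.0104
grip_force: 60.4
[ 0.55877391 -0.30145746  0.12062955] 159.1574109139203 [-1.57 -0.52 18.63] F tool [ 2.1  0.6 -0. ] T [ 0.15  0.39 -0.03]
```

```bash
python3 -m jog '[{"slide":[0.05,0,0],"rot":[0,0,0],"hand":0},{"slide":[0,0,0.08],"rot":[0,0,0],"hand":0},{"slide":[0,0,0.08],"rot":[0,0,0],"hand":0},{"slide":[0,0,0.08],"rot":[0,0,0],"hand":0},{"slide":[0,0,0],"rot":[0,0,0],"hand":0},{"slide":[0,0,0],"rot":[0,0,0],"hand":0},{"slide":[0,0,0],"rot":[0,0,0],"hand":0},{"slide":[0,0,0],"rot":[0,0,0],"hand":0}]'; python3 st.py
```

```text
time_s: 12.35
tool_pos: [0.5585, -0.3014, 0.1185]
ee_rot: [0.0, 0.181, 0.984, -0.0]
contact_force: [-0.8, 0.7, -0.3]
width: 0.0105
grip_force: 60.4
[ 0.55854763 -0.3014064   0.11845737] 159.15536410722973 [-1.79 -0.49 16.46] F tool [1.  0.3 0.3] T [ 0.02  0.01 -0.05]
```

Nominally home with little side force. Now I press in small steps and watch the spring force.

```bash
python3 -m jog '[{"slide":[0,0,0.05],"rot":[0,0,0],"hand":0},{"slide":[0,0,0.05],"rot":[0,0,0],"hand":0},{"slide":[0,0,0.05],"rot":[0,0,0],"hand":0},{"slide":[0,0,0],"rot":[0,0,0],"hand":0},{"slide":[0,0,0],"rot":[0,0,0],"hand":0},{"slide":[0,0,0],"rot":[0,0,0],"hand":0},{"slide":[0,0,0],"rot":[0,0,0],"hand":0},{"slide":[0,0,0],"rot":[0,0,0],"hand":0}]'; python3 st.py
```

```text
time_s: 13.15
tool_pos: [0.5585, -0.3014, 0.117]
ee_rot: [0.0, 0.181, 0.983, -0.0]
contact_force: [-0.4, -0.1, 3.1]
width: 0.0103
grip_force: 60.6
[ 0.55852536 -0.30139675  0.11701806] 159.15311831335856 [-1.81 -0.49 15.02] F tool [ 0.4 -0.2 -3.1] T [0.01 0.1  0.02]
```

```bash
python3 -m jog '[{"slide":[0,0,0.05],"rot":[0,0,0],"hand":0},{"slide":[0,0,0.05],"rot":[0,0,0],"hand":0},{"slide":[0,0,0.05],"rot":[0,0,0],"hand":0},{"slide":[0,0,0],"rot":[0,0,0],"hand":0},{"slide":[0,0,0],"rot":[0,0,0],"hand":0},{"slide":[0,0,0],"rot":[0,0,0],"hand":0},{"slide":[0,0,0],"rot":[0,0,0],"hand":0},{"slide":[0,0,0],"rot":[0,0,0],"hand":0}]'; python3 st.py
```

```text
time_s: 13.95
tool_pos: [0.5585, -0.3014, 0.1155]
ee_rot: [0.0, 0.181, 0.984, -0.0]
contact_force: [-0.5, 0.2, 3.6]
width: 0.0103
grip_force: 60.9
[ 0.55851771 -0.30140192  0.11549476] 159.15479481963095 [-1.82 -0.48 13.5 ] F tool [ 0.6  0.  -3.6] T [0.04 0.02 0.04]
```

```bash
python3 -m jog '[{"slide":[0,0,0.05],"rot":[0,0,0],"hand":0},{"slide":[0,0,0.05],"rot":[0,0,0],"hand":0},{"slide":[0,0,0],"rot":[0,0,0],"hand":0},{"slide":[0,0,0],"rot":[0,0,0],"hand":0},{"slide":[0,0,0],"rot":[0,0,0],"hand":0},{"slide":[0,0,0],"rot":[0,0,0],"hand":0},{"slide":[0,0,0],"rot":[0,0,0],"hand":0},{"slide":[0,0,0],"rot":[0,0,0],"hand":0}]'; python3 st.py
```

```text
time_s: 14.75
tool_pos: [0.5586, -0.3014, 0.1147]
ee_rot: [0.0, 0.181, 0.983, -0.0]
contact_force: [-0.9, 0.4, 5.5]
width: 0.0104
grip_force: 61.3
[ 0.55856859 -0.30140979  0.11471007] 159.15436727879813 [-1.77 -0.49 12.71] F tool [ 1.   0.1 -5.5] T [0.06 0.12 0.06]
```

```bash
python3 -m jog '[{"slide":[0,0,0.04],"rot":[0,0,0],"hand":0},{"slide":[0,0,0.04],"rot":[0,0,0],"hand":0},{"slide":[0,0,0],"rot":[0,0,0],"hand":0},{"slide":[0,0,0],"rot":[0,0,0],"hand":0},{"slide":[0,0,0],"rot":[0,0,0],"hand":0},{"slide":[0,0,0],"rot":[0,0,0],"hand":0},{"slide":[0,0,0],"rot":[0,0,0],"hand":0},{"slide":[0,0,0],"rot":[0,0,0],"hand":0}]'; python3 st.py
```

```text
time_s: 15.55
tool_pos: [0.5586, -0.3015, 0.1146]
ee_rot: [0.0, 0.181, 0.984, -0.0]
contact_force: [-1.3, 0.6, 10.0]
width: 0.0105
grip_force: 61.8
[ 0.55862653 -0.30146107  0.11458344] 159.15607196599603 [-1.69 -0.46 12.59] F tool [  1.5   0.1 -10. ] T [0.22 0.46 0.01]
```

The force follows the spring curve (3 → 5.5 N) and then rises sharply to 10 N at the stop, so the stem is fully in. One last look before handing in.

```bash
python3 - <<'E'
from h import *
im=vision.snapshot("wrist"); t=vision.snapshot("top")
cv2.imwrite("pics/fin.png",np.hstack([cv2.convertScaleAbs(cv2.resize(im[150:330,160:350],(400,380),interpolation=2),alpha=1.6),cv2.resize(t[120:240,120:246],(400,380),interpolation=2)]))
E
python3 st.py
```

```text
[ 0.55862491 -0.30140359  0.11454774] 159.15704460703685 [-1.71 -0.52 12.55] F tool [ 2.5 -0.2 -9.9] T [0.16 0.44 0.03]
```

View pics/fin.png

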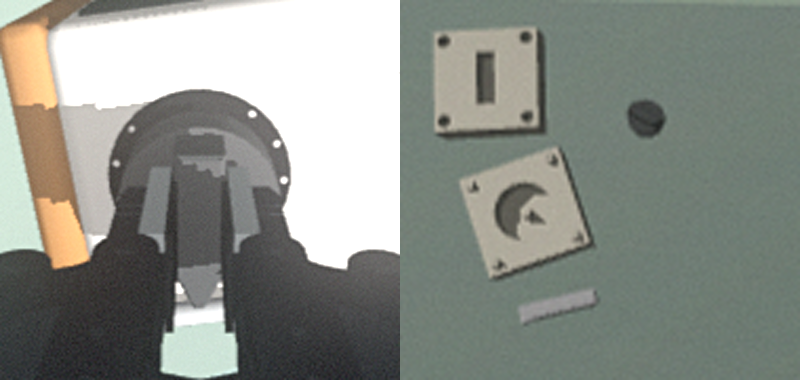

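The knob sits low and concentric on the dial (200,165) and is still gripped. The mould halves and clipper are where they were.

```bash
python3 -c "from bench import ticket; print(ticket.finish_job())"
```

```text
the job is handed in; nothing more can be done
None
```

The knob is on the stem flat to flat, pressed to the stop at about 10 N and still gripped, and the job was handed in at about 16 s; no verdict came back.

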